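Raise the offcut-bin flap with its lifting lever

ROBOT

A 6-joint arm with a two-finger parallel gripper is mounted at the origin on the work surface. World frame = base frame: x ahead of the robot, y to its left, z up, the work surface at z = 0. Lengths are in mm, angles in rad, forces in N, time in s.
With the tool pointing down it reaches from about 275 to 750 mm from the base axis. Payload 10.2 kg.
Tool frame: the origin (TCP) lies midway between the tips of the shut fingers; the grasp point (between the pads) lies 19 mm behind it; z points along the fingers, y is the direction in which the jaws open and shut (so a half turn about z gives the same grasp; the last joint's range is limited). The gripper opens to 85 mm and grips with 20 to 120 N. Pads are 22 mm wide; open, the fingers measure 114 mm over their backs; the gripper's body (76 mm by 85 mm) begins 54 mm behind the grasp point. The pads swing forward as they close: fully open they stand 13 mm farther back than shut.
Start: joints at [0.886, 0.313, 1.498, -0, 1.331, -0.223], TCP at [233.932, 470.007, 231.294] pointing down, gripper open.
Joint ranges: [-2.94, 2.94], [-0.97, 2.17], [0.19, 2.56], [-1.23, 4.37], [0.02, 3.11], [-2.88, 2.88]. Speed limits (rad/s): [2.39, 2.39, 3.01, 3.14, 3.14, 3.14].

INTERFACE

Orientations are given as a unit quaternion [w, x, y, z].
In Python, from rig import sense, optics, ctrl gives the robot as it stands.
- The arm moves only by the tool play_rows, never from a script. Its argument "plan" is a list of rows, each a list of 7 numbers: the shift along the world's x, y, z in mm, then the turn, a rotation vector about the world's x, y, z in rad, then the opening, from -1 (shut) to 1 (fully open), so that 0 is half open. A call has 1 to 5 rows; each row shifts and turns the pose as measured when the row begins; what a row does not reach is not made up. A row lasts 1/12 s, in which the tool goes at most 41.7 mm and 7.16 degrees, less where a joint would pass 70% of its speed; a pose out of reach is approached as far as the arm can. A call is refused whole if a number of a shift passes 41.7 or a number of a turn 0.125, either way. A call with a gripper value outside its range is refused whole. The fingers move at their own pace and stop on an object; "grip_force" is the grip in N (left out, the last holds). Time passes only in rows, so rows that do not move let the fingers close. It gives the time, the measured TCP pose, the force and the opening at its end, in the units of the state.
- sense(): the state, without advancing time (a new reading comes with each control period).
- optics.capture(name): name is "scene" or "side" or "wrist"; returns a dict with "img" (420x560x3 uint8, blue, green, red), "fx", "fy", "cx", "cy" (pixels), "world_to_cam" (4x4, takes a point from world to camera coordinates). Camera axes: x right, y up, looking along -z (the intrinsics and any distortion apply to the point x, -y, -z); pixel columns grow to the right and rows downward; lengths in mm; the calibration is good to about 2 mm. The wrist camera is an equidistant fisheye: a pixel r from the principal point sees the ray r / f radians off the axis. A picture is of the moment at which its call begins. There is no depth.
- ctrl.finish_job(): hands the job in, once; it reports no verdict.
The state is a dict: "time_s": time; "joints": joint angles; "dq": joint speeds; "tau": joint torques, N m; "eef_pos": TCP position; "ee_rot": TCP orientation; "force": force on the tool from outside, world axes, zero at the start; "wrist_torque": the same for the moment, N m; "grip_width": opening from 0.0 (shut) to 1.0 (fully open).
Only numpy, scipy, OpenCV 4.12 (cv2) and the standard library are available. Lean on these libraries where they do the work, as an engineer would, in place of code of your own. Each camera call takes 0.05 s, during which the arm holds its last target. There are 200 camera calls.

TASK

A small paint tin has been left standing on the heavy iron flap of the offcut bin. Without picking it up, push the tin along onto the light wooden top beside the flap until it stands upright and fully clear of the flap; then press the red pad on the long end of the lifting lever down until the lever meets its rubber stop, so that the flap is levered open, and finish while still holding the lever pressed down there. Raise the flap only with the lever, keep the lever seated in its saddle, and leave the glue bottle, the jar and the screwdriver alone.

Things in the scene. Friction and masses are not known exactly. Their poses are not given: they have to be found in the camera images.
- bin: Fixed wooden offcut bin, 108 mm high, one unit with the lever's base board, saddle and stop. Origin on the bench at the middle of its lip-side wall; x across the bin (yaw 0: away from the robot), y towards the flap's hinge, z up. In this frame: flap x -70 to 70, y -30 to 200, top at z 109 mm; wooden rim x -85 to -72 (z 108); light wooden top x 71 to 230, y 0 to 225 mm.
- deck_spot (a point): Point on the surface of the light wooden top beside the flap, in the bin's frame x 128, y 112, z 108 mm; an example of a place clear of the flap. A fence stands 15 mm above this top along its far edge (x 230 to 238).
- flap (a joint): Hinge of the dark iron flap (138 x 232 x 12 mm, 2.4 to 3.5 kg, yellow stripe along its lip): 0 closed, growing as the lip rises, rad. About 0.235 when the lever is on its stop; falls shut by its weight when the lever is let go.
- flap_lip (a point): Middle of the upper edge of the flap's free lip; 109 mm above the bench when closed and about 55 mm higher when the lever is on its stop.
- lever: Loose steel lever, 385 x 22 x 10 mm, 0.45 kg, along the bin's y axis at x = 0. Origin on its cross pin (12 mm), which lies loose in the saddle's notch at y -105, z 112 mm of the bin's frame; axes parallel to the bin's at the start. Short end (92 mm) under the flap's lip; long end up at 0.30 rad towards bin -y, held up by the flap's weight. Turns +0.6 rad about x onto the stop.
- saddle (a point): Bottom middle of the green saddle's notch (open at the top, two cheeks 128 mm high) on the bin's base board, in the bin's frame at x 0, y -105, z 106 mm.
- stop (a point): Top of the black rubber stop on the base board under the lever's long end, in the bin's frame at x 0, y -344, z 31 mm. The lever lies on it when fully pressed.
- lever_pad (a point): Centre of the top of the red pad (56 x 66 mm) on the lever's long end. In the bin's frame: at the start y -363, z 198 mm, on the stop y -367, z about 38 mm; in between it moves on an arc of radius 272 mm about the pin, up to 14 mm farther to -y. Tilted 0.30 rad at both ends. Pressing takes about 3 to 8 N.
- tin: Closed round paint tin, 76 mm across, 62 mm high, 0.3 to 0.6 kg, blue label, standing on the iron flap at the start. Origin at the centre of its underside.
- glue: Yellow glue bottle, 54 mm across, 150 mm high, standing on the bench; origin at the centre of its underside. To be left alone.
- jar: Amber glass jar with a steel cap, 68 mm across, 80 mm high, standing on the bench; origin at the centre of its underside. To be left alone.
- screwdriver: Screwdriver with a red handle, about 200 mm long, lying on the bench beside the lever; to be left alone.
Not all that is in view belongs to the job. What is shaped like the tin but green is not meant.

How it is judged (in metres and radians):
On the way, in this order (a step that is already met when the one before it is completed fails the run):
1. the tin stands upright and still on the wooden top, fully clear of the closed flap (x of tin in the frame of bin above 0.105 m and z of tin in the frame of bin above 0.103 m and angle between tin's own z axis and vertical below 0.1 rad and linear speed of tin below 0.02 m/s and value of joint flap below 0.03 rad), for 0.2 s.
2. the lever is pressed down near its stop by the fingers and the flap is open (value of joint flap above 0.2 rad and contact force between the fingers and lever above 0.8 N), for 0.2 s.
At the end, for the whole second after the job is handed in: Fingers still press the lever (over 0.8 N), red pad centre below 52 mm (13 mm from its stop height); flap carried by the lever alone, open over 0.21 rad, still; tin upright, still, untouched on the wooden top, its centre over 105 mm from the flap's middle line (value of joint flap above 0.21 rad and height (world z) of lever_pad below 0.052 m and contact force between the fingers and lever above 0.8 N and contact force between lever and flap above 2 N and contact force between each of the arm, the fingers and flap below 0.5 N and velocity of joint flap between -0.05 and 0.05 rad/s and x of tin in the frame of bin above 0.105 m and z of tin in the frame of bin between 0.103 and 0.112 m and angle between tin's own z axis and vertical below 0.1 rad and linear speed of tin below 0.02 m/s and contact force between the fingers and tin below 0.3 N); the arm keeps its last pose, push and grip.
It fails at once if the tin is lifted, tipped over or pushed off the bin (z of tin in the frame of bin above 0.123 m or z of tin in the frame of bin below 0.098 m or angle between tin's own z axis and vertical above 0.35 rad).
It fails at once if the lever is lifted or knocked out of its saddle (z of lever in the frame of bin above 0.124 m or distance between lever and bin above 0.18 m).
It fails at once if the flap is raised by the robot itself instead of by the lever (value of joint flap above 0.03 rad and contact force between any of the fingers, the arm and flap above 1 N).
It fails at once if the glue bottle, the jar or the screwdriver is disturbed (distance of any of glue, jar, screwdriver from where it was at the start of the episode above 0.02 m).
It also fails if it takes over 48 s, if anything falls off the work surface, if the arm or the gripper's body presses on something with over 40 N, if the wrist force passes 120 N, or if a joint passes its speed limit or range.

## Working session

There is one attempt and no reset: what is moved stays moved. The work goes in short steps, Python scripts to look and compute and a tool call to move; the robot and the scene stay as the last step left them, time stands still between calls to the robot, and variables do not carry over. Pictures are saved under pics/ and viewed, about 8 in all and at most 12, crops included, and the job is handed in when it is done.

Besides the shell and the picture viewer there is one more tool, called after "Call:" as name([rows], argument=value, ...), one row to a line, values as JSON. play_rows: Moves the arm, as the interface text tells. Its arguments: {"type":"object","properties":{"plan":{"type":"array"},"grip_force":{"type":"number"}},"required":["plan"]}

```bash
mkdir -p pics; cat > h.py <<'E'
import numpy as np, cv2
from rig import sense, optics, ctrl
def snap(n,f):
    c=optics.capture(n); cv2.imwrite(f,c["img"]); return c
def ray(c,u,v):
    T=np.array(c["world_to_cam"]); d=np.array([(u-c["cx"])/c["fx"],-(v-c["cy"])/c["fy"],-1.])
    R=T[:3,:3]; return -R.T@T[:3,3], R.T@d
def onz(c,u,v,z):
    o,d=ray(c,u,v); return o+d*(z-o[2])/d[2]
def proj(c,p):
    T=np.array(c["world_to_cam"]); q=T[:3,:3]@np.array(p)+T[:3,3]
    return np.array([c["cx"]+c["fx"]*q[0]/-q[2], c["cy"]+c["fy"]*-q[1]/-q[2]])
E
python3 - <<'E'
from h import *
import pickle
d={n:snap(n,f"pics/{n}0.png") for n in("scene","side")}
pickle.dump(d,open("c.pkl","wb"))
for n in d: print(n,{k:np.round(v,3).tolist() for k,v in d[n].items() if k!="img"})
print(sense())
E
```

```text
scene {'fx': 403.813, 'fy': 403.813, 'cx': 280.097, 'cy': 206.426, 'world_to_cam': [[0.205, 0.979, 0.007, -127.911], [-0.51, 0.101, 0.854, 149.164], [0.836, -0.178, 0.519, -1403.879], [0.0, 0.0, 0.0, 1.0]]}
side {'fx': 385.805, 'fy': 385.805, 'cx': 280.58, 'cy': 203.352, 'world_to_cam': [[0.661, -0.75, -0.017, -342.281], [0.45, 0.378, 0.809, -365.045], [-0.601, -0.542, 0.587, -604.994], [0.0, 0.0, 0.0, 1.0]]}
{'time_s': 0.1, 'joints': array([ 8.85623508e-01,  3.13352681e-01,  1.49833836e+00,  2.04878931e-05,
        1.33099532e+00, -2.23359306e-01]), 'dq': array([ 0.00022056, -0.00098546, -0.00366622, -0.00019479, -0.00226584,
        0.00035889]), 'tau': array([ 4.14733076e-03, -4.12898576e+01, -2.60136491e+01, -1.17042132e-04,
        3.07333197e-03,  2.45475235e-05]), 'eef_pos': array([233.76975367, 469.83574026, 230.82203497]), 'ee_rot': array([-2.48900724e-04,  2.28862647e-01,  9.73458571e-01, -4.87026271e-04]), 'force': array([-0.06970551, -0.33154955, -0.16985643]), 'wrist_torque': array([-0.02213231,  0.01311363,  0.01102565]), 'grip_width': 1.0029176077197108}
```

View pics/scene0.png

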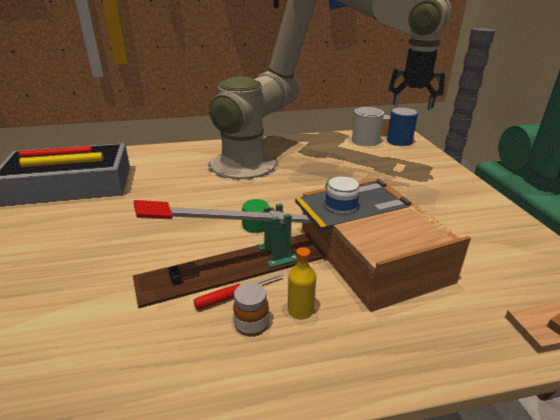

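View pics/side0.png

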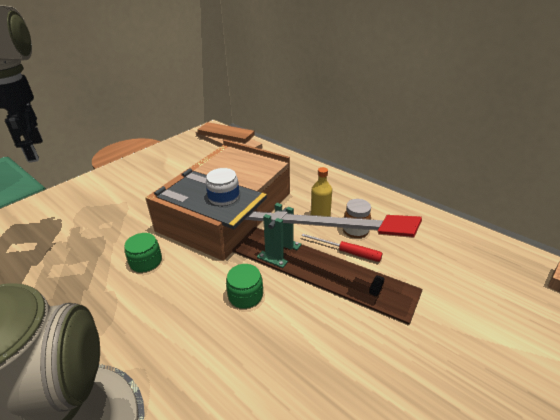

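The scene view shows the white-lidded, blue-labelled tin on the flap at (342,195), and at (222,187) in the side view. The lookalikes are green tins at scene (256,215) and side (143,252) and (244,286), plus a blue can on the bench behind at scene (402,127). Only the one standing on the flap fits. I'll confirm it in an enlarged crop and read the corners there.

```bash
python3 - <<'E'
from h import *
a=cv2.imread("pics/scene0.png")[160:310,285:485]; b=cv2.imread("pics/side0.png")[120:270,140:300]
a=cv2.resize(a,None,fx=4,fy=4,interpolation=cv2.INTER_CUBIC); cv2.imwrite("pics/a1.png",a)
b=cv2.imread("pics/side0.png")[110:260,140:340]
cv2.imwrite("pics/b1.png",cv2.resize(b,None,fx=4,fy=4,interpolation=cv2.INTER_CUBIC))
E
```

```text
(no output)
```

View pics/a1.png

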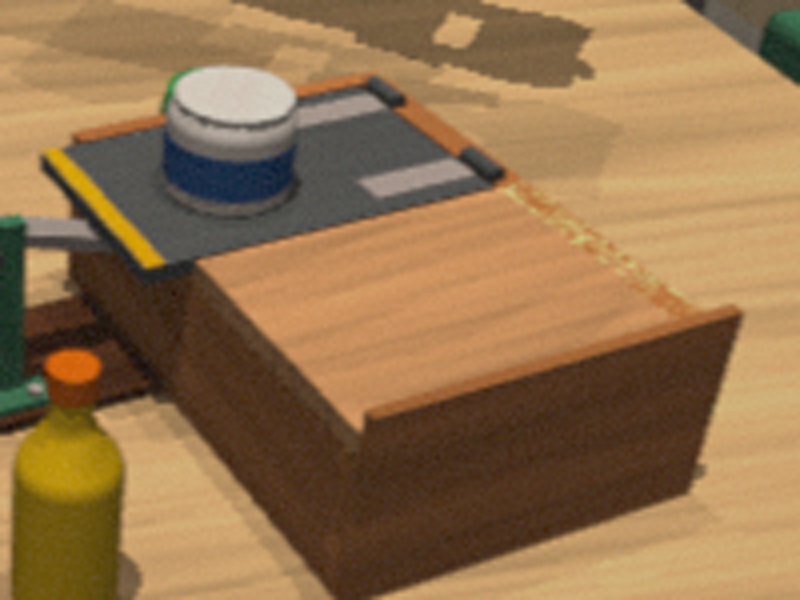

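View pics/b1.png

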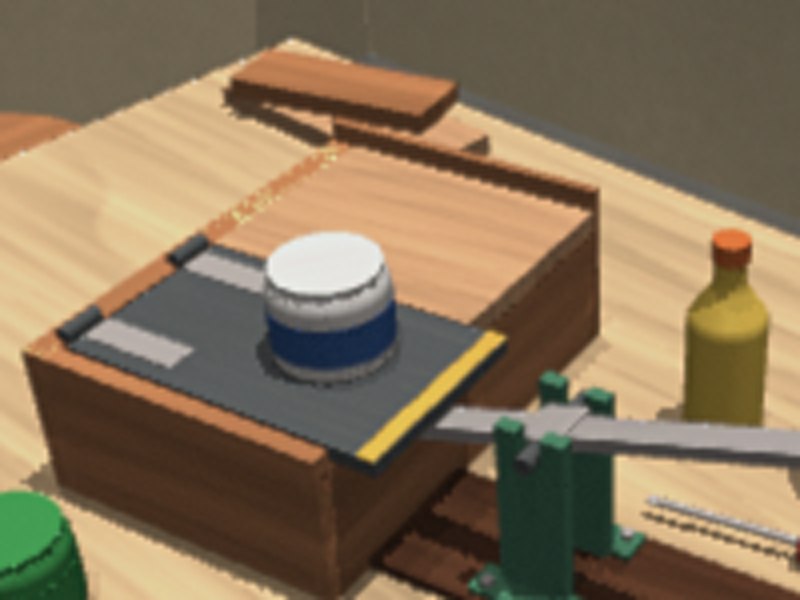

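```bash
cat >> h.py <<'E'
import pickle
from scipy.optimize import least_squares
def cal(): return pickle.load(open("c.pkl","rb"))
def b2w(p,P): 
    c,s=np.cos(P[2]),np.sin(P[2]); return np.array([P[0]+c*p[0]-s*p[1],P[1]+s*p[0]+c*p[1],p[2]])
def w2b(p,P):
    c,s=np.cos(P[2]),np.sin(P[2]); dx,dy=p[0]-P[0],p[1]-P[1]; return np.array([c*dx+s*dy,-s*dx+c*dy,p[2]])
E
python3 - <<'E'
from h import *
d=cal()
S=[((-70,-30,109),(43,157)),((70,-30,109),(160,266)),((238,0,123),(367,415)),((238,225,123),(740,310)),((71,0,108),(195,262))]
D=[((-70,-30,109),(360,462)),((70,-30,109),(505,338)),((238,0,123),(598,190)),((238,225,123),(335,123)),((-85,0,108),(328,460))]
obs=[("scene",p,(285+u/4,160+v/4)) for p,(u,v) in S]+[("side",p,(140+u/4,110+v/4)) for p,(u,v) in D]
f=lambda P:np.concatenate([proj(d[n],b2w(p,P))-q for n,p,q in obs])
r=least_squares(f,[550,150,0],loss='soft_l1',x_scale=[10,10,.1]); print(r.x,r.fun if 0 else np.round(f(r.x).reshape(-1,2),1).tolist())
np.save("P.npy",r.x);P=r.x
for n,u,v in(("scene",285+235/4,160+97/4),("side",140+328/4,110+266/4)):
    w=onz(d[n],u,v,171); print(n,w,w2b(w,P))
for nm,p in dict(spot=(128,112,108),pad=(0,-363,198),padlow=(0,-367,38),mid=(0,-377,115),fence=(238,112,123),saddle=(0,-105,128),stop=(0,-344,31)).items(): print(nm,b2w(p,P), [proj(d[n],b2w(p,P)).round() for n in d])
E
```

```text
[5.06544063e+02 1.16752770e+02 1.85498133e-01] [[-0.8, -2.6], [-3.7, -0.0], [1.2, 0.3], [1.1, 0.1], [-0.1, -1.3], [1.9, 0.3], [-0.1, -0.3], [-0.0, -0.6], [0.7, -1.7], [-5.1, 0.7]]
scene [514.16257603 169.38575209 171.        ] [ 17.19523783  50.32490815 171.        ]
side [503.76866214 165.27113457 171.        ] [  6.22075255  48.19789236 171.        ]
spot [611.69131085 250.43917989 108.        ] [array([392., 227.]), array([233., 169.])]
pad [ 573.49438337 -240.01978346  198.        ] [array([154., 205.]), array([398., 224.])]
padlow [ 574.23212794 -243.95116145   38.        ] [array([163., 270.]), array([387., 285.])]
mid [ 576.07648938 -253.77960644  115.        ] [array([153., 242.]), array([398., 260.])]
fence [719.80420572 270.72715572 123.        ] [array([427., 250.]), array([256., 148.])]
saddle [525.90985824  13.55409723 128.        ] [array([277., 210.]), array([277., 212.])]
stop [ 569.99009663 -221.34573798   31.        ] [array([175., 270.]), array([376., 283.])]
```

```bash
python3 - <<'E'
from h import *
d=cal()
S=[((-70,-30,109),(43,157)),((70,-30,109),(163,268)),((238,0,123),(367,415)),((238,225,123),(740,310)),((71,0,108),(195,262)),((70,200,109),(500,188)),((0,-363,198),(-528,196)),((0,-344,31),(-440,440))]
D=[((-70,-30,109),(360,462)),((70,-30,109),(505,338)),((238,0,123),(598,190)),((238,225,123),(335,123)),((-70,200,109),(68,345)),((0,-363,198),(1040,460)),((0,-344,31),(948,692))]
obs=[("scene",p,(285+u/4,160+v/4)) for p,(u,v) in S]+[("side",p,(140+u/4,110+v/4)) for p,(u,v) in D]
f=lambda P:np.concatenate([proj(d[n],b2w(p,P))-q for n,p,q in obs])
r=least_squares(f,[500,110,.18],loss='soft_l1',x_scale=[10,10,.1]); P=r.x; print(P,np.round(f(P).reshape(-1,2),1).tolist())
for nm in("scene","side"):
    o=[x for x in obs if x[0]==nm]; g=lambda P:np.concatenate([proj(d[n],b2w(p,P))-q for n,p,q in o]); q=least_squares(g,P,loss='soft_l1',x_scale=[10,10,.1]).x; print(nm,q, np.round(g(q).reshape(-1,2),1).tolist())
    u,v={"scene":(285+235/4,160+97/4),"side":(140+328/4,110+266/4)}[nm]; w=onz(d[nm],u,v,171); print(w,w2b(w,q),w2b(w,P))
np.save("P.npy",P)
E
```

```text
[5.07356393e+02 1.16142529e+02 1.86815762e-01] [[-1.0, -2.4], [-4.5, -0.3], [1.2, 0.5], [1.1, 0.2], [-0.2, -1.0], [-2.2, -0.7], [0.3, -3.2], [-0.6, 0.3], [2.4, 0.2], [0.3, -0.3], [0.2, -0.7], [0.9, -1.7], [-0.4, 0.1], [-1.6, -1.2], [-0.5, -0.1]]
scene [5.08706221e+02 1.16731506e+02 1.84790371e-01] [[-0.6, -2.1], [-4.2, 0.0], [1.6, 1.0], [1.7, 0.7], [0.2, -0.7], [-1.7, -0.4], [0.5, -3.1], [-0.4, 0.5]]
[514.16257603 169.38575209 171.        ] [ 15.03817552  50.75524306 171.        ] [ 16.57667685  51.05270496 171.        ]
side [5.05742255e+02 1.14600716e+02 1.89659193e-01] [[2.5, 0.9], [0.2, 0.1], [0.1, -0.4], [0.5, -1.3], [-0.7, 0.8], [-1.1, -0.8], [-0.1, 0.4]]
[503.76866214 165.27113457 171.        ] [  7.6143973   50.13389446 171.        ] [  5.59939848  48.9401513  171.        ]
```

Call:
play_rows([
  [20,-30,0,0,0,0.11,0],
  [20,-30,0,0,0,0.11,0],
  [20,-30,0,0,0,0.11,0],
  [20,-30,0,0,0,0.11,0],
  [20,-30,0,0,0,0.11,0],
])

```text
time_s: 0.52
eef_pos: [328.7, 323.7, 228.9]
ee_rot: [-0.002, -0.047, 0.999, -0.001]
force: [0.1, 0.9, -0.4]
grip_width: 0.496
```

Call:
play_rows([
  [20,-30,0,0,0,0.1,0],
  [20,-30,0,0,0,0,0],
  [20,-30,0,0,0,0,0],
  [20,-30,0,0,0,0,0],
  [0,0,0,0,0,0,0],
])

```text
time_s: 0.93
eef_pos: [412.2, 194.2, 227.9]
ee_rot: [-0.002, -0.099, 0.995, -0.002]
force: [-0.6, 0.2, 0.5]
grip_width: 0.499
```

Call:
play_rows([
  [11,-20,0,0,0,-0.012,0],
  [11,-20,0,0,0,0,0],
  [0,0,-35,0,0,0,0],
  [0,0,-20,0,0,0,0],
  [0,0,0,0,0,0,0],
])

```text
time_s: 1.35
eef_pos: [436.1, 150.1, 171.2]
ee_rot: [-0.002, -0.09, 0.996, -0.002]
force: [-1.2, 0.4, -1.9]
grip_width: 0.499
```

```bash
python3 - <<'E'
from h import *
a=snap("scene","pics/s1.png")["img"][110:290,270:450]; b=snap("side","pics/d1.png")["img"][90:270,120:300]
cv2.imwrite("pics/m1.png",cv2.resize(np.hstack([a,b]),(800,400),interpolation=cv2.INTER_CUBIC))
e=sense()["eef_pos"]; print(e,w2b(e,np.load("P.npy")))
E
```

```text
[437.0932646  150.69059534 174.06313125] [-62.62394721  46.9969931  174.06313125]
```

View pics/m1.png

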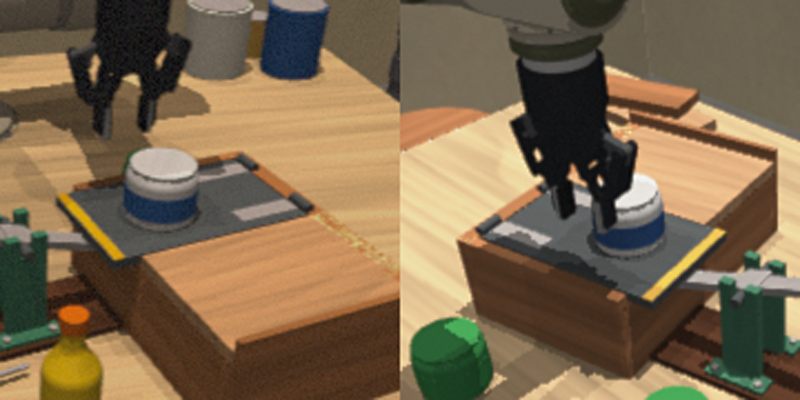

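The tin (crop, 162,190 left half and 630,220 right half) is ahead of the half-open fingers along the bin's x. I'm lowering and pushing.

Call:
play_rows([
  [0,0,-25,0,0,0,0],
  [0,0,-20,0,0,0,0],
  [0,0,-4,0,0,0,0],
  [0,0,0,0,0,0,0],
])

```text
time_s: 1.78
eef_pos: [439.7, 152.5, 129.6]
ee_rot: [0.005, -0.092, 0.996, -0.002]
force: [0.0, 0.3, 0.7]
grip_width: 0.501
```

Call:
play_rows([
  [8,1.5,0,0,0,0,0],
  [8,1.5,0,0,0,0,0],
  [8,1.5,0,0,0,0,0],
  [8,1.5,0,0,0,0,0],
  [0,0,0,0,0,0,0],
])

```text
time_s: 2.2
eef_pos: [477.0, 160.3, 135.9]
ee_rot: [0.009, -0.092, 0.996, -0.002]
force: [1.0, -0.0, 0.0]
grip_width: 0.5
```

Call:
play_rows([
  [0,0,-8,0,0,0,0],
  [5,1,-4,0,0,0,0],
  [6,1.1,-2,0,0,0,0],
  [6,1.1,-1,0,0,0,0],
  [6,1.1,-1,0,0,0,0],
])

```text
time_s: 2.62
eef_pos: [500.2, 165.4, 120.6]
ee_rot: [0.008, -0.093, 0.996, -0.002]
force: [-4.3, 0.0, 3.7]
grip_width: 0.501
```

Call:
play_rows([
  [6,1.1,-1,0,0,0,0],
  [6,1.1,-1,0,0,0,0],
  [6,1.1,-1,0,0,0,0],
  [6,1.1,-1,0,0,0,0],
  [6,1.1,-1,0,0,0,0],
])

```text
time_s: 3.03
eef_pos: [533.5, 171.3, 115.5]
ee_rot: [0.008, -0.093, 0.996, -0.002]
force: [-5.1, -1.0, 4.0]
grip_width: 0.506
```

Call:
play_rows([
  [5,0.9,3,0,0,0,0],
  [5,0.9,1,0,0,0,0],
  [5,0.9,0,0,0,0,0],
  [5,0.9,0,0,0,0,0],
  [5,0.9,0,0,0,0,0],
])

```text
time_s: 3.45
eef_pos: [561.5, 176.2, 118.1]
ee_rot: [0.008, -0.093, 0.996, -0.002]
force: [-2.6, -0.0, -0.2]
grip_width: 0.498
```

```bash
python3 - <<'E'
from h import *
a=snap("scene","pics/s2.png")["img"][130:290,290:450]; b=snap("side","pics/d2.png")["img"][90:250,140:300]
cv2.imwrite("pics/m2.png",cv2.resize(np.hstack([a,b]),(800,400),interpolation=cv2.INTER_CUBIC))
s=sense(); e=s["eef_pos"]; print(e,s["force"],w2b(e,np.load("P.npy")))
E
```

```text
[562.00386255 176.23528896 118.23908635] [ 0.52628639 -0.31604061 -0.2432398 ] [ 64.85772638  48.89745381 118.23908635]
```

View pics/m2.png

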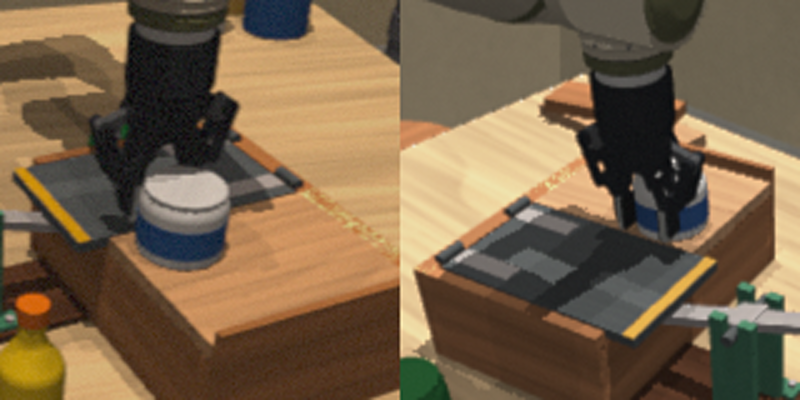

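The tin is upright, across the seam and on the wooden top (crop 183,220). I'll push about 20 mm more for margin, then back away.

Call:
play_rows([
  [5,0.9,0,0,0,0,0],
  [5,0.9,0,0,0,0,0],
  [5,0.9,0,0,0,0,0],
  [3,0.5,0,0,0,0,0],
  [0,0,0,0,0,0,0],
])

```text
time_s: 3.97
eef_pos: [581.4, 179.8, 118.2]
ee_rot: [0.008, -0.093, 0.996, -0.002]
force: [-1.2, -0.3, 0.6]
grip_width: 0.5
```

Call:
play_rows([
  [-15,-3,4,0,0,0,0],
  [-20,-4,5,0,0,0,0],
  [-20,-4,10,0,0,0,0],
  [0,0,30,0,0,0,-1],
  [0,0,35,0,0,0,-1],
])

```text
time_s: 4.38
eef_pos: [522.4, 167.9, 198.0]
ee_rot: [0.003, -0.093, 0.996, -0.002]
force: [0.7, -0.2, 0.8]
grip_width: 0.227
```

```bash
python3 - <<'E'
from h import *
a=snap("scene","pics/s3.png")["img"][130:290,290:450]; b=snap("side","pics/d3.png")["img"][90:250,140:300]
cv2.imwrite("pics/m3.png",cv2.resize(np.hstack([a,b]),(800,400),interpolation=cv2.INTER_CUBIC))
s=sense(); e=s["eef_pos"]; print(e,s["force"],w2b(e,np.load("P.npy")))
E
```

```text
[525.41673317 168.37190529 203.14071812] [0.85534418 0.4119209  0.24930815] [ 27.44671593  47.9662525  203.14071812]
```

View pics/m3.png

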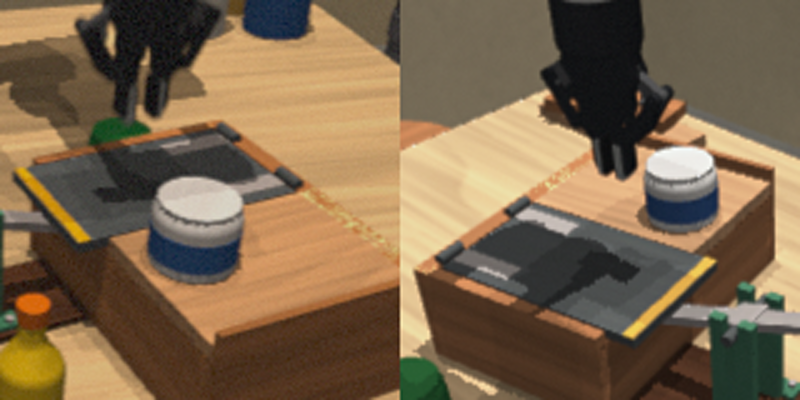

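```bash
python3 - <<'E'
from h import *
d=cal();P=np.load("P.npy")
for n,u,v in(("scene",290+198/2.5,130+200/2.5),("side",140+(682-400)/2.5,90+165/2.5)):
    w=onz(d[n],u,v,170); print(n,w,w2b(w,P))
# pad enlarged centroid (red) from initial pictures
for n,(r0,r1,c0,c1) in dict(scene=(195,222,130,178),side=(212,238,375,425)).items():
    im=cv2.imread(f"pics/{n}0.png").astype(int)[r0:r1,c0:c1]; m=(im[...,2]>110)&(im[...,1]<70)
    y,x=np.nonzero(m); u,v=x.mean()+c0,y.mean()+r0; w=onz(d[n],u,v,198); print(n,u,v,m.sum(),w,w2b(w,P))
E
```

```text
scene [628.26669859 183.67664199 170.        ] [131.34972063  43.90226864 170.        ]
side [620.43035634 180.21201396 170.        ] [123.00623697  41.9533747  170.        ]
scene 151.9284253578732 207.90593047034764 489 [ 582.308079   -242.56994661  198.        ] [   7.02354363 -366.39195594  198.        ]
side 400.3152 224.1904 625 [ 575.98026143 -243.79185018  198.        ] [   0.57888074 -366.41732723  198.        ]
```

The tin stands upright at bin x≈127 mm, clear of the flap. The pad is at about (577, -242). I'm going over it with the fingers shut.

Call:
play_rows([
  [0,0,38,0,0,0,-1],
  [3,-30,20,0,0,0,-1],
  [5,-40,0,0,0,0,-1],
  [5,-40,0,0,0,0,-1],
  [5,-40,0,0,0,0,-1],
])

```text
time_s: 4.9
eef_pos: [544.0, 19.7, 263.9]
ee_rot: [0.014, -0.098, 0.995, -0.002]
force: [1.3, 0.7, 0.2]
grip_width: 0.003
```

Call:
play_rows([
  [5,-40,0,0,0,0,-1],
  [5,-40,0,0,0,0,-1],
  [5,-40,0,0,0,0,-1],
  [5,-40,0,0,0,0,-1],
  [5,-40,0,0,0,0,-1],
])

```text
time_s: 5.32
eef_pos: [569.7, -187.9, 264.5]
ee_rot: [0.018, -0.099, 0.995, -0.004]
force: [0.8, -0.0, 0.7]
grip_width: 0.002
```

Call:
play_rows([
  [3,-25,0,0,0,0,-1],
  [3,-22,0,0,0,0,-1],
  [0,0,0,0,0,0,-1],
  [0,0,-20,0,0,0,-1],
  [0,0,-10,0,0,0,-1],
])

```text
time_s: 5.73
eef_pos: [576.4, -247.9, 232.8]
ee_rot: [0.02, -0.093, 0.995, -0.007]
force: [-0.1, 0.0, -0.7]
grip_width: -0.003
```

```bash
python3 - <<'E'
from h import *
a=snap("scene","pics/s4.png")["img"][130:290,110:270]; b=snap("side","pics/d4.png")["img"][130:290,310:470]
cv2.imwrite("pics/m4.png",cv2.resize(np.hstack([a,b]),(800,400),interpolation=cv2.INTER_CUBIC))
s=sense(); e=s["eef_pos"]; print(e,s["force"],w2b(e,np.load("P.npy")))
E
```

```text
[ 576.48573395 -247.00197734  233.63205168] [-1.83657432 -0.87906049  0.61876318] [   0.4793382  -369.66548211  233.63205168]
```

View pics/m4.png

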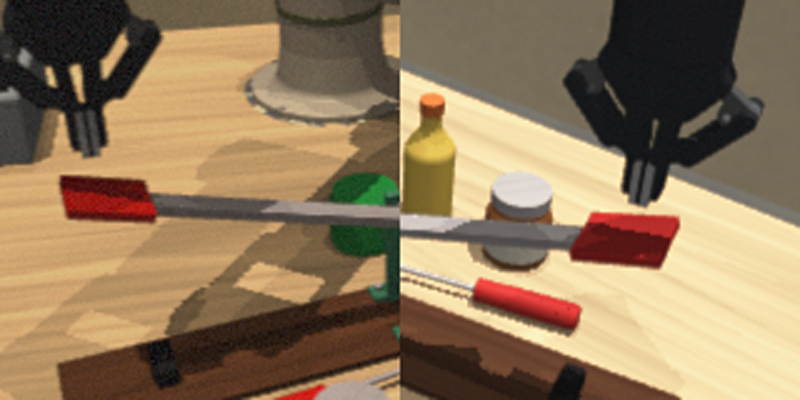

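The fingers are above the pad, about 10 mm past its centre towards -y. I'm correcting by 8 mm and lowering to contact.

Call:
play_rows([
  [-1,8,-15,0,0,0,-1],
  [0,0,-10,0,0,0,-1],
  [0,0,-6,0,0,0,-1],
  [0,0,-5,0,0,0,-1],
  [0,0,-5,0,0,0,-1],
])

```text
time_s: 6.25
eef_pos: [577.5, -237.6, 195.8]
ee_rot: [0.023, -0.096, 0.995, -0.009]
force: [-0.7, -2.4, 4.8]
grip_width: 0.001
```

Call:
play_rows([
  [0.3,-1.5,-8,0,0,0,-1],
  [0.3,-1.5,-10,0,0,0,-1],
  [0.3,-1.5,-10,0,0,0,-1],
  [0.3,-1.5,-10,0,0,0,-1],
  [0.3,-1.5,-10,0,0,0,-1],
])

```text
time_s: 6.67
eef_pos: [580.7, -248.0, 148.3]
ee_rot: [0.027, -0.096, 0.995, -0.013]
force: [-0.2, -0.3, 4.7]
grip_width: -0.002
```

Call:
play_rows([
  [-0.3,-1,-10,0,0,0,-1],
  [-0.3,0,-10,0,0,0,-1],
  [-0.3,0,-10,0,0,0,-1],
  [-0.3,0.5,-10,0,0,0,-1],
  [-0.3,1,-10,0,0,0,-1],
])

```text
time_s: 7.08
eef_pos: [579.8, -249.5, 93.3]
ee_rot: [0.028, -0.095, 0.995, -0.014]
force: [0.3, -3.3, 5.3]
grip_width: 0.001
```

Call:
play_rows([
  [-0.3,1.5,-10,0,0,0,-1],
  [-0.3,1.5,-10,0,0,0,-1],
  [-0.3,1.5,-8,0,0,0,-1],
  [-0.3,1.5,-8,0,0,0,-1],
  [0,0,0,0,0,0,-1],
])

```text
time_s: 7.5
eef_pos: [577.5, -242.0, 50.6]
ee_rot: [0.027, -0.095, 0.995, -0.013]
force: [0.5, -2.2, 1.6]
grip_width: -0.001
```

Call:
play_rows([
  [0,0,-4,0,0,0,-1],
  [0,0,-4,0,0,0,-1],
  [0,0,-4,0,0,0,-1],
  [0,0,-4,0,0,0,-1],
  [0,0,-4,0,0,0,-1],
])

```text
time_s: 7.92
eef_pos: [578.0, -240.5, 42.5]
ee_rot: [0.027, -0.097, 0.995, -0.013]
force: [-17.1, 4.8, 36.0]
grip_width: 0.001
```

Call:
play_rows([
  [-1,0,0.5,0,0,0,-1],
  [0,0,0,0,0,0,-1],
  [0,0,0,0,0,0,-1],
])

```text
time_s: 8.17
eef_pos: [577.0, -239.8, 45.5]
ee_rot: [0.027, -0.097, 0.995, -0.013]
force: [0.4, -1.7, 0.7]
grip_width: -0.001
```

Call:
play_rows([
  [0,0,-3,0,0,0,-1],
  [0,0,-2,0,0,0,-1],
  [0,0,-1,0,0,0,-1],
])

```text
time_s: 8.42
eef_pos: [577.5, -239.6, 43.5]
ee_rot: [0.028, -0.098, 0.995, -0.014]
force: [-6.3, 0.0, 15.5]
grip_width: 0.002
```

Call:
play_rows([
  [0,0,-2,0,0,0,-1],
  [0,0,-2,0,0,0,-1],
  [0,0,-2,0,0,0,-1],
])

```text
time_s: 8.67
eef_pos: [577.6, -239.6, 43.2]
ee_rot: [0.028, -0.098, 0.995, -0.014]
force: [-10.1, 3.1, 24.0]
grip_width: -0.001
```

```bash
python3 - <<'E'
from h import *
for i in range(4):
    c=snap("side","pics/d5.png"); s=sense(); print(s["time_s"],s["eef_pos"].round(1),s["force"].round(1))
a=snap("scene","pics/s5.png")["img"][150:330,120:460]; b=c["img"][120:300,150:490]
cv2.imwrite("pics/m5.png",cv2.resize(np.vstack([a,b]),(560,594),interpolation=cv2.INTER_CUBIC))
E
```

```text
8.7167 [ 577.6 -239.6   43.2] [-8.9  3.1 24.1]
8.7667 [ 577.6 -239.6   43.2] [-10.    3.1  24.3]
8.8167 [ 577.6 -239.6   43.2] [-10.6   3.4  25. ]
8.8667 [ 577.6 -239.6   43.2] [-10.2   3.8  25. ]
```

View pics/m5.png

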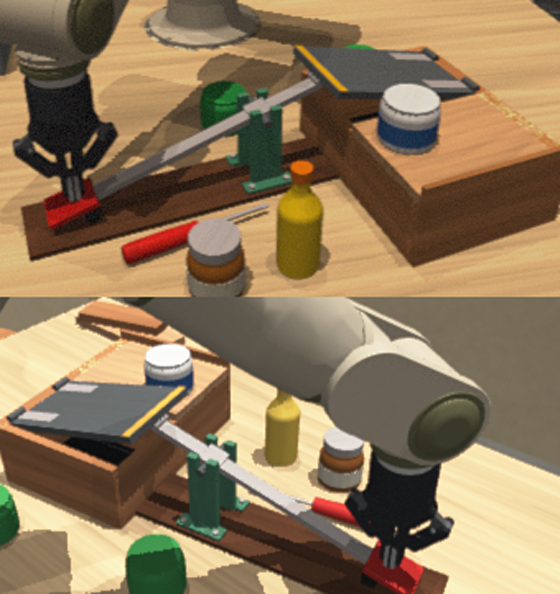

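The lever is on its stop, the flap is open on the lever's short end, and the tin is upright on the wooden top. The force is steady at about 25 N, so I'm handing in.

```bash
python3 - <<'E'
from h import *
print(ctrl.finish_job()); s=sense(); print(s["time_s"],s["eef_pos"].round(1),s["force"].round(1))
E
```

```text
the job is handed in; nothing more can be done
None
the job is handed in; nothing more can be done
```

I pushed the tin off the flap onto the wooden top with the half-open fingers. I then pressed the lever's red pad down to its stop with the fingers shut, and handed the job in at about 8.9 s while still pressing.

**Last checks:**
- **Tin:** it stood upright at about x 127, y 43 mm in the bin's frame. The two cameras put its x at 131 and 123 mm, both past the 105 mm limit.
- **Lever:** it was seated in its saddle and the flap was open on its short end. The fingertips held steady at z 43.2 mm with about 25 N down and 10 N sideways.
- **Other items:** the glue bottle, jar and screwdriver looked undisturbed.

**Not fully settled:**
- On first reaching the stop the press rose to 36 N. When I eased off it dropped briefly to 0.7 N, so I pressed again.
- I judged the lever seating and flap opening from the last picture only, and did not measure the flap angle.
- The hand-in gave no verdict, and no reading was possible after it.

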